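Walk the link jig round against its bench stop

ROBOT

A 6-joint arm with a two-finger parallel gripper is mounted at the origin on a cart in front of the work surface, level with it; the furniture and walls round the work are solid. World frame = base frame: x ahead of the robot, y to its left, z up, the work surface at z = 0. Lengths are in m, angles in rad, forces in N, time in s.
With the tool pointing down it reaches from about 0.35 to 0.775 m from the base axis. Payload 7.3 kg.
Tool frame: the origin (TCP) lies midway between the tips of the shut fingers; the grasp point (between the pads) lies 19 mm behind it (robot.grip_depth is the z of the grasp point in the tool frame, in m); z points along the fingers, y is the line along which they close (so a half turn about z gives the same grasp; the last joint's range is limited). The gripper opens to 92 mm and grips with 3 to 60 N. Pads are 19 mm wide; open, the fingers measure 130 mm over their backs; the gripper's body (75 mm by 190 mm) begins 47 mm behind the grasp point.
Start: joints at [-1.447, 0.342, 1.524, -0, 1.275, -0.146], TCP at [0.14, -0.506, 0.227] pointing down, gripper open.
Joint ranges: [-2.53, 2.53], [-0.77, 2.02], [0.04, 2.7], [-1, 4.14], [0.28, 2.66], [-3.11, 3.11]. Speed limits (rad/s): [2.57, 2.57, 3.14, 3.14, 3.14, 3.14].

INTERFACE

Orientations are given as [roll, pitch, yaw] about the fixed x, y, z axes, in that order (R = Rz(yaw) Ry(pitch) Rx(roll)).
In Python, from cell import robot, viewer gives the robot as it stands.
- The arm moves only by the tool step_arm, never from a script. Its argument "increments" is a list of rows, each an object with "delta_pos": the shift along the tool's x, y, z in cm, a list of three; "dr": the turn, a rotation vector about the tool's x, y, z in degrees, a list of three; "fingers": the closure, from -1 (fully open) to 1 (shut), so that 0 is half open. In form: [{"delta_pos": [tx, ty, tz], "dr": [wx, wy, wz], "fingers": fingers}, ...]. A call has exactly 5 rows; each row is the pose to reach, as a shift and turn from the pose commanded when the call began, along the tool's axes at that moment; what a row does not reach only later rows make up. A row lasts 1/8 s, in which the tool goes at most 62.5 mm and 10.7 degrees, less where a joint would pass 70% of its speed; a pose out of reach is approached as far as the arm can. A call with a gripper value outside its range is refused whole. The fingers move at their own pace and stop on an object; "newtons" is the grip in N (left out, the last holds). Time passes only in rows, so rows that repeat a pose let the fingers close, or fill a call up. It gives the time, the measured TCP pose, the force, the opening and the grip force at its end, in the units of the state.
- robot.observe(): the state, without advancing time (a new reading comes with each control period).
- viewer.read_camera(name): name is "scene" or "top" or "wrist"; returns the picture (420x560x3 uint8, red, green, blue); there is no depth.
- viewer.camera_params(name): a dict with "K" (3x3 intrinsics, pixels), "T" (4x4, takes a point from camera to world coordinates). Camera axes: x right, y down, z forward; pixel columns grow to the right and rows downward; lengths in m; the calibration is good to about 2 mm. A picture is of the moment at which its call begins: read the wrist's pose just before it. camera_params takes no time and is no camera call; for the wrist camera it gives the pose at the moment of the call.
- robot.hand_in(): hands the job in; it is judged then, once.
The state is a dict: "time": time; "qpos": joint angles; "qvel": joint speeds; "joint_efforts": joint torques, N m; "tool_pos": TCP position; "tool_rot": TCP orientation; "contact_force": force on the tool from outside, world axes, zero at the start; "torque": the same for the moment, N m; "opening": finger opening in m; "grip_force": force on a finger pad.
Only numpy, scipy, OpenCV 4.12 (cv2) and the standard library are available. Lean on these libraries where they do the work, as an engineer would, in place of code of your own. Each camera call takes 0.05 s, during which the arm holds its last target. There are 200 camera calls.

TASK

Walk the heavy grooved metal block round on the bench with pushes of the fingertips until the open ends of its three grooves face the long steel fence, its back lies flat against that fence and its right end rests against the end stop. Only push it: do not lift or tip the block, and leave the breaker, the copper link and the screwdriver where they are.

Things in the scene. Friction and masses are not known exactly. Their poses are not given: they have to be found in the camera images.
- link_jig: Heavy bare aluminium block (drilling jig for copper links), 120 mm along its x, 150 mm along its y, 45 mm high, 1.8 kg give or take 15 %, loose, flat on the bench. Origin: centre of its underside; z up. Three grooves 21 mm wide, 6 mm deep run along its x in the top. It stops with the push; sliding takes 7 to 15 N, less at a corner, where it turns as it moves (friction arm about 75 mm).
- jig_lip (a point): centre of the block's front face (block frame -60, 0, 20 mm), the 150 mm side where a 10 mm lip closes the grooves. At the start the block is turned some 40 to 80 degrees clockwise, seen from above, from where it should face.
- jig_back_left (a point): point on the block's back face (plain 150 mm side where the grooves are open) at its left upright edge, block frame 60, 75, 20 mm
- jig_back_right (a point): point on the block's back face at its right upright edge, block frame 60, -75, 20 mm
- jig_right_end (a point): centre of the block's right end face (its -y side, 120 mm long), block frame 0, -75, 20 mm
- bench_stop: L-shaped steel stop, 30 mm high, fixed. Origin: inner corner at bench height; x away from the robot, y left, z up. Long fence: face in the plane x = 0 towards the robot, 16 mm thick, y from -30 to +220 mm. Behind it a 6 mm high flange 30 mm wide with bolt heads to 14 mm. The seated block has its origin at (-60, 75, 0) mm in this frame, axes parallel.
- stop_end (a point): centre of the face of the end stop, at the right of the fence: face in the stop's plane y = 0, looking left (+y), 30 mm high, x from -77 to -5 mm, 16 mm thick, with a like flange on its outer side
- breaker: bystander: grey moulded-case circuit breaker 72 x 90 x 153 mm standing upright to the right of the block; origin: centre of its underside
- copper_link: bystander: flat plated copper bar 20 x 110 x 5 mm with a hole at each end, lying left of the block; origin: centre of its underside
- screwdriver: bystander: screwdriver with a blue handle, 182 mm long, 26 mm thick, lying to the right of the block, near the bench's front edge; origin: centre of its underside

How it is judged:
At the end, for the whole second after the job is handed in: The block lies flat and still on the bench, both ends of its back face within 3 mm of the fence face and its right end within 4 mm of the end stop face (x of each of jig_back_left, jig_back_right in the frame of bench_stop above -0.003 m and y of jig_right_end in the frame of bench_stop between -0.004 and 0.004 m and height (world z) of link_jig below 0.003 m and angle between link_jig's own z axis and vertical below 0.03 rad and linear speed of link_jig below 0.01 m/s); the robot touches nothing.
It fails at once if the block is lifted (more than 6 mm) or tipped (more than about 6 degrees) (height (world z) of link_jig above 0.006 m or angle between link_jig's own z axis and vertical above 0.1 rad).
It fails at once if the breaker is moved more than 15 mm or tipped (distance of breaker from where it was at the start of the episode above 0.015 m or angle between breaker's own z axis and vertical above 0.2 rad).
It fails at once if the copper link is moved more than 15 mm (distance of copper_link from where it was at the start of the episode above 0.015 m).
It fails at once if the screwdriver is moved more than 15 mm (distance of screwdriver from where it was at the start of the episode above 0.015 m).
It also fails if it takes over 72 s, if anything falls off the work surface, if the arm or the gripper's body presses on something with over 40 N, if the wrist force passes 120 N, or if a joint passes its speed limit or range.

## Working session

There is one attempt and no reset: what is moved stays moved. The work goes in short steps, Python scripts to look and compute and a tool call to move; the robot and the scene stay as the last step left them, time stands still between calls to the robot, and variables do not carry over. Pictures are saved under pics/ and viewed, at most 10 in all, crops included, and the job is handed in when it is done.

Besides the shell and the picture viewer there is one more tool, called after "Emit:" by a JSON object that holds its "name" and its "arguments", one argument or row to a line. step_arm: Moves the arm, as the interface text tells. Its arguments: {"type":"object","properties":{"increments":{"type":"array"},"newtons":{"type":"number"}},"required":["increments"]}

```bash
mkdir -p pics; ls
python3 - <<'E'
from cell import robot, viewer
import cv2, numpy as np
for n in ["top","scene"]:
    im=viewer.read_camera(n); cv2.imwrite(f"pics/{n}0.png",cv2.cvtColor(im,cv2.COLOR_RGB2BGR))
    p=viewer.camera_params(n); print(n,np.round(p["K"],1).tolist(),np.round(p["T"],3).tolist())
s=robot.observe(); print(s)
E
```

```text
pics
top [[462.4, 0.0, 281.5], [0.0, 462.4, 207.5], [0.0, 0.0, 1.0]] [[-0.018, -0.997, 0.078, 0.396], [-1.0, 0.018, 0.001, 0.202], [-0.002, -0.078, -0.997, 1.13], [0.0, 0.0, 0.0, 1.0]]
scene [[443.0, 0.0, 277.1], [0.0, 443.0, 212.4], [0.0, 0.0, 1.0]] [[-0.548, -0.545, 0.634, -0.192], [-0.836, 0.374, -0.401, 0.617], [-0.019, -0.75, -0.661, 0.766], [0.0, 0.0, 0.0, 1.0]]
{'time': 0.1, 'qpos': array([-1.44701914e+00,  3.42647582e-01,  1.52488358e+00, -1.03011388e-05,
        1.27539800e+00, -1.46021377e-01]), 'qvel': array([-0.00088236, -0.00172697, -0.00308301, -0.00147905,  0.0014476 ,
       -0.00012529]), 'joint_efforts': array([ 3.31514180e-03, -4.32002699e+01, -2.44694406e+01,  7.20115146e-02,
        5.26158081e-02, -5.59295825e-05]), 'tool_pos': array([ 0.13989654, -0.50565924,  0.22613053]), 'tool_rot': array([-3.14026893e+00, -1.84719980e-04,  2.69801446e-01]), 'contact_force': array([-0.54875219, -0.23153884,  0.04257966]), 'torque': array([ 0.05274876,  0.04305312, -0.03328013]), 'grip_force': 0.0, 'opening': 0.09155897465998401}
```

View pics/top0.png

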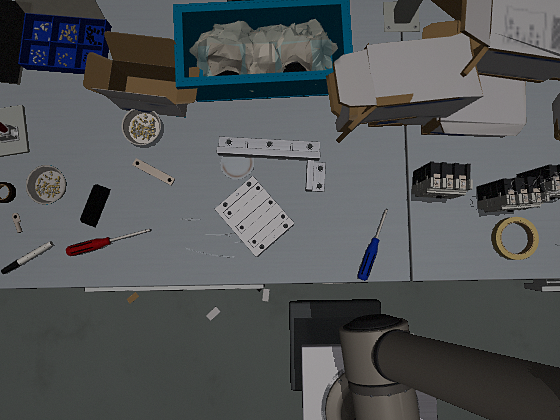

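View pics/scene0.png

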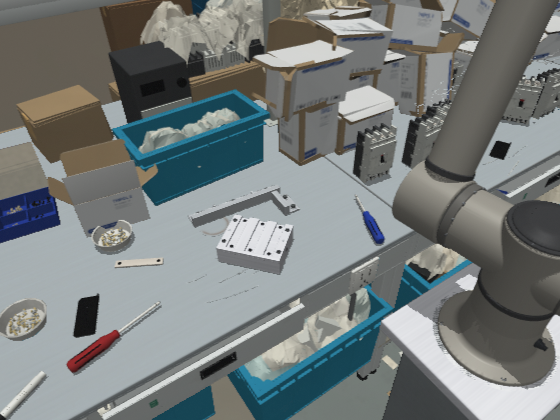

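The top view shows the block at about px (255,217), the fence at (218..320,137..158) and the end stop at (316,177). The breaker is the right-hand group at about (440,180), the screwdriver is at (372,245) and the link at (154,172). I'll enlarge the block and stop area next.

```bash
cat > h.py <<'E'
from cell import robot, viewer
import cv2, numpy as np
def ray(n,uv,z):
    p=viewer.camera_params(n);K=np.array(p["K"]);T=np.array(p["T"])
    d=T[:3,:3]@np.linalg.solve(K,[uv[0],uv[1],1.]);o=T[:3,3]
    return (o+d*(z-o[2])/d[2])[:2]
def proj(n,P):
    p=viewer.camera_params(n);K=np.array(p["K"]);T=np.linalg.inv(np.array(p["T"]))
    q=K@(T@np.r_[P,1.])[:3];return q[:2]/q[2]
E
python3 - <<'E'
from h import *
im=cv2.imread("pics/top0.png")[125:270,200:345]
cv2.imwrite("pics/c0.png",cv2.resize(im,None,fx=4.1,fy=4.1,interpolation=cv2.INTER_CUBIC))
E
```

```text
(no output)
```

View pics/c0.png

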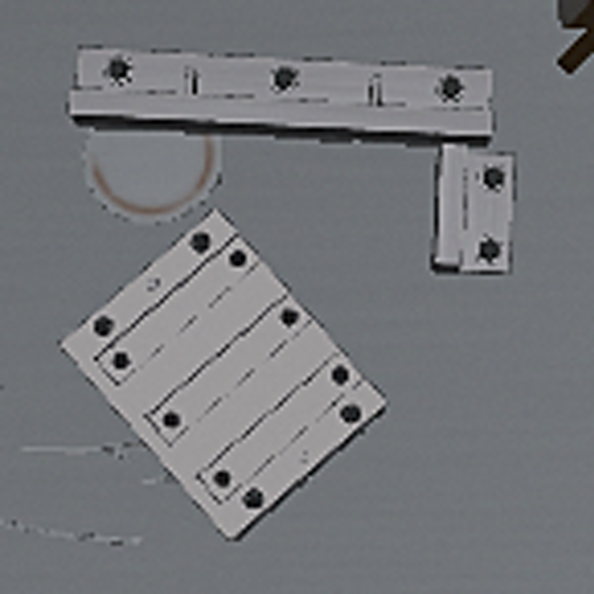

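The closed lip faces lower-left and the open ends face upper-right, about 50° clockwise of the fence. Crop corners: back-left (218,210), back-right (385,403), front-right (235,540), front-left (60,343). The fence's top front edge runs from (70,117) to (491,134). The end stop's top left edge runs from (443,147) to (434,265).

Run:
```python
from h import *
c=lambda u,v:((u+.5)/4.1+200-.5,(v+.5)/4.1+125-.5)
pts=dict(BL=(218,210),BR=(385,403),FR=(235,539),FL=(60,343))
P={k:ray("top",c(*v),.045) for k,v in pts.items()}
for k in P: print(k,P[k].round(4))
n=lambda a,b:np.linalg.norm(P[a]-P[b]).round(4)
print("150:",n("BL","BR"),n("FL","FR"),"120:",n("BL","FL"),n("BR","FR"))
ctr=sum(P.values())/4; x=(P["BL"]+P["BR"]-P["FL"]-P["FR"]); y=(P["BL"]+P["FL"]-P["BR"]-P["FR"])
print("ctr",ctr.round(4),"yaw",np.degrees([np.arctan2(x[1],x[0]),np.arctan2(-y[0],y[1])]))
a,b=ray("top",c(70,117),.03),ray("top",c(491,134),.03)
print("fence",a,b,"len250?",np.linalg.norm(a-b),"yaw",np.degrees(np.arctan2((b-a)[0],-(b-a)[1])))
e,f=ray("top",c(443,147),.03),ray("top",c(435,262),.03)
print("end",e,f,np.linalg.norm(e-f),"yaw",np.degrees(np.arctan2((e-f)[1],(e-f)[0])))
a2,b2=ray("top",c(80,129),0),ray("top",c(490,144),0);print("fencebottom",a2,b2)
# other objects
for nme,uv,z in [("scr",(385,210),.01),("scrh",(366,278),.01),("breaker",(418,195),0),("link r",(173,184),.0),("linkl",(136,161),0),("bench edge",(250,284),0)]: print(nme,ray("top",uv,z).round(3))
```

```text
BL [0.5572 0.2691]
BR [0.4441 0.1749]
FR [0.3681 0.2618]
FL [0.4818 0.3608]
150: 0.1472 0.1508 120: 0.1187 0.1154
ctr [0.4628 0.2666] yaw [-49.728062   -49.58744979]
fence [0.6161292  0.35628919] [0.60156345 0.10921692] len250? 0.24750124172357232 yaw -3.3738766708934302
end [0.59435782 0.13755171] [0.52656671 0.14371726] 0.06807090989887249 yaw -5.196711392062307
fencebottom [0.61469958 0.35452296] [0.60109134 0.10744836]
scr [ 0.473 -0.049]
scrh [0.31  0.003]
breaker [ 0.509 -0.133]
link r [0.547 0.469]
linkl [0.606 0.56 ]
bench edge [0.3   0.282]
```

Emit:
{"name": "step_arm", "arguments": {
  "increments": [
    {"delta_pos": [5, -3.4, 0], "dr": [0, 0, -5], "fingers": 1},
    {"delta_pos": [10, -6.8, 0], "dr": [0, 0, -10], "fingers": 1},
    {"delta_pos": [15, -10.2, 0], "dr": [0, 0, -15], "fingers": 1},
    {"delta_pos": [20, -13.6, 0], "dr": [0, 0, -20], "fingers": 1},
    {"delta_pos": [25, -17, 0], "dr": [0, 0, -25], "fingers": 1}
  ],
  "newtons": 20
}}

```text
time: 0.72
tool_pos: [0.3365, -0.2738, 0.2266]
tool_rot: [-3.142, -0.0, 0.709]
contact_force: [1.5, -0.7, -0.1]
opening: 0.0464
grip_force: 0.0
```

```bash
cat > g.py <<'E'
# python3 g.py x y z yawdeg [relative to commanded/measured pose x0 y0 z0 yaw0]
import sys; from h import *
a=list(map(float,sys.argv[1:])); s=robot.observe()
p=np.array(s["tool_pos"]); w=s["tool_rot"][2]
if len(a)>4: p=np.array(a[4:7]); w=np.radians(a[7])
R=np.array([[np.cos(w),np.sin(w),0],[np.sin(w),-np.cos(w),0],[0,0,-1]])
print("t",s["time"],"pos",s["tool_pos"].round(4),"rot",np.degrees(s["tool_rot"]).round(2),"F",s["contact_force"].round(1))
print("delta cm",(R.T@(np.array(a[:3])-p)*100).round(2),"dr z",round(-(a[3]-np.degrees(w)),2))
E
python3 g.py 0.40 0.16 0.226 40.4
```

```text
t 0.725 pos [ 0.3365 -0.2738  0.2266] rot [-180.    -0.    40.6] F [ 1.5 -0.7 -0.1]
delta cm [ 33.06 -28.8    0.06] dr z 0.2
```

Emit:
{"name": "step_arm", "arguments": {
  "increments": [
    {"delta_pos": [4.4, -3.8, 0], "dr": [0, 0, 0], "fingers": 1},
    {"delta_pos": [8.8, -7.6, 0], "dr": [0, 0, 0], "fingers": 1},
    {"delta_pos": [13.2, -11.4, 0], "dr": [0, 0, 0], "fingers": 1},
    {"delta_pos": [17.6, -15.2, 0], "dr": [0, 0, 0], "fingers": 1},
    {"delta_pos": [22, -19, 0], "dr": [0, 0, 0], "fingers": 1}
  ]
}}

```text
time: 1.35
tool_pos: [0.3796, 0.0136, 0.2267]
tool_rot: [3.141, -0.0, 0.706]
contact_force: [1.0, 0.1, -0.0]
opening: 0.0008
grip_force: 0.0
```

Emit:
{"name": "step_arm", "arguments": {
  "increments": [
    {"delta_pos": [4, -3.5, 0], "dr": [0, 0, 0], "fingers": 1},
    {"delta_pos": [8, -7, 2], "dr": [0, 0, 0], "fingers": 1},
    {"delta_pos": [11.1, -9.8, 6], "dr": [0, 0, 0], "fingers": 1},
    {"delta_pos": [11.1, -9.8, 12], "dr": [0, 0, 0], "fingers": 1},
    {"delta_pos": [11.1, -9.8, 17], "dr": [0, 0, 0], "fingers": 1}
  ]
}}

```text
time: 1.98
tool_pos: [0.3998, 0.159, 0.0548]
tool_rot: [-3.141, 0.001, 0.708]
contact_force: [0.5, -0.2, -0.0]
opening: 0.0005
grip_force: 0.0
```

```bash
python3 g.py 0.40 0.16 0.018 40.4
python3 - <<'E'
from h import *
im=viewer.read_camera("scene"); cv2.imwrite("pics/s1.png",cv2.cvtColor(im,cv2.COLOR_RGB2BGR)[100:380,100:500])
E
```

```text
t 1.975 pos [0.3998 0.159  0.0548] rot [-1.7999e+02  4.0000e-02  4.0560e+01] F [ 0.5 -0.2 -0. ]
delta cm [ 0.08 -0.07  3.68] dr z 0.16
```

View pics/s1.png

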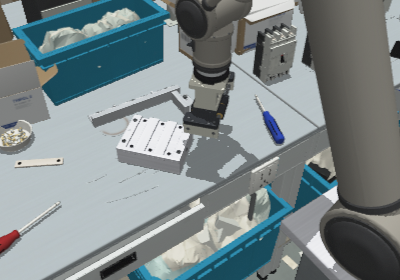

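The gripper is just right of the block's right end, near the back-right corner (crop px ~(205,125)), and clear of the end stop. I'll lower it and push.

Emit:
{"name": "step_arm", "arguments": {
  "increments": [
    {"delta_pos": [0, 0, 2], "dr": [0, 0, 0], "fingers": 1},
    {"delta_pos": [0, 0, 3.6], "dr": [0, 0, 0], "fingers": 1},
    {"delta_pos": [0, 0, 3.6], "dr": [0, 0, 0], "fingers": 1},
    {"delta_pos": [1.2, 0, 3.6], "dr": [0, 0, 0], "fingers": 1},
    {"delta_pos": [2.4, 0, 3.6], "dr": [0, 0, 0], "fingers": 1}
  ]
}}

```text
time: 2.65
tool_pos: [0.4205, 0.1747, 0.0218]
tool_rot: [3.14, -0.002, 0.706]
contact_force: [-0.1, 0.2, 0.6]
opening: 0.0002
grip_force: 0.0
```

Emit:
{"name": "step_arm", "arguments": {
  "increments": [
    {"delta_pos": [0.8, 0, 0], "dr": [0, 0, 0], "fingers": 1},
    {"delta_pos": [1.6, 0, 0], "dr": [0, 0, 0], "fingers": 1},
    {"delta_pos": [2.4, 0, 0], "dr": [0, 0, 0], "fingers": 1},
    {"delta_pos": [3.2, 0, 0], "dr": [0, 0, 0], "fingers": 1},
    {"delta_pos": [4, 0, 0], "dr": [0, 0, 0], "fingers": 1}
  ]
}}

```text
time: 3.28
tool_pos: [0.445, 0.1972, 0.0204]
tool_rot: [-3.139, 0.012, 0.708]
contact_force: [-11.6, -16.7, 12.9]
opening: 0.0007
grip_force: 9.8
```

```bash
cat > blk.py <<'E'
# block top face = bright bare-metal polygon near the seed; returns pose in world
from h import *
def block(name="top",save=None):
    im=viewer.read_camera(name); 
    if save: cv2.imwrite(save,cv2.cvtColor(im,cv2.COLOR_RGB2BGR))
    return im
E
python3 - <<'E'
from blk import *
im=block("top","pics/t2.png"); s=robot.observe(); print(s["tool_pos"],s["contact_force"])
c=cv2.cvtColor(im,cv2.COLOR_RGB2BGR)[125:270,200:345]
cv2.imwrite("pics/c2.png",cv2.resize(c,None,fx=4.1,fy=4.1,interpolation=cv2.INTER_CUBIC))
o=cv2.imread("pics/top0.png")
print("block col",o[215,240:270:6].tolist(),"bench",o[240,300:310:4].tolist(),"fence",o[148,230:300:20].tolist())
E
```

```text
[0.44650102 0.19816902 0.02048222] [-7.05461211 -9.96563143  2.99804578]
block col [[155, 153, 156], [161, 158, 161], [155, 154, 157], [157, 155, 158], [155, 153, 156]] bench [[119, 116, 112], [123, 118, 116], [119, 115, 112]] fence [[136, 132, 133], [121, 117, 118], [151, 147, 147], [39, 38, 38]]
```

View pics/c2.png

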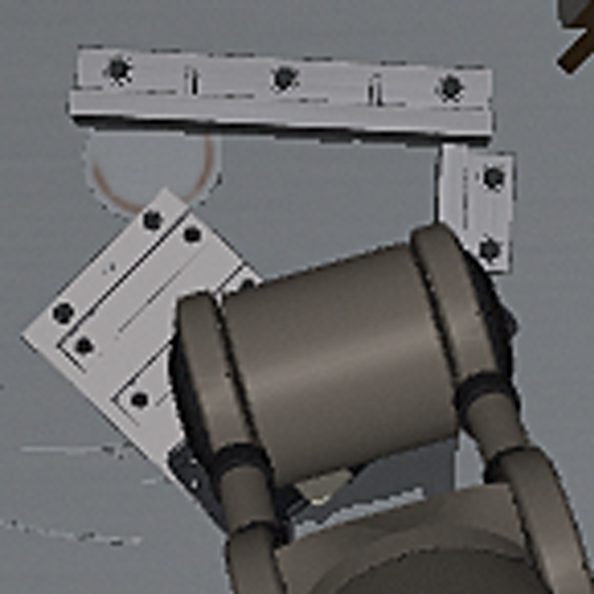

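The push worked. The block's back-left corner is now at crop (167,187) and front-left at (22,335), so it turned about 5° and moved left and forward. Next I go round to the front face near the front-right corner.

Emit:
{"name": "step_arm", "arguments": {
  "increments": [
    {"delta_pos": [-2.5, 0, 0], "dr": [0, 0, 0], "fingers": 1},
    {"delta_pos": [-2.5, 0, -5], "dr": [0, 0, 0], "fingers": 1},
    {"delta_pos": [-2, -4, -8], "dr": [0, 0, 10], "fingers": 1},
    {"delta_pos": [-1, -9, -8], "dr": [0, 0, 20], "fingers": 1},
    {"delta_pos": [1.3, -14.2, -8], "dr": [0, 0, 30], "fingers": 1}
  ]
}}

```text
time: 3.95
tool_pos: [0.3686, 0.3124, 0.1018]
tool_rot: [-3.141, -0.001, 0.194]
contact_force: [1.5, -0.6, 0.5]
opening: 0.0005
grip_force: 0.0
```

Emit:
{"name": "step_arm", "arguments": {
  "increments": [
    {"delta_pos": [0, 0, 0], "dr": [0, 0, 10], "fingers": 1},
    {"delta_pos": [0, 0, 0], "dr": [0, 0, 20], "fingers": 1},
    {"delta_pos": [0, 0, 0], "dr": [0, 0, 30], "fingers": 1},
    {"delta_pos": [0, 0, 3], "dr": [0, 0, 40], "fingers": 1},
    {"delta_pos": [0, 0, 4], "dr": [0, 0, 50], "fingers": 1}
  ]
}}

```text
time: 4.58
tool_pos: [0.3685, 0.3111, 0.0597]
tool_rot: [3.14, 0.001, -0.678]
contact_force: [-0.2, 0.5, 0.1]
opening: 0.0007
grip_force: 0.0
```

```bash
python3 g.py 0.366 0.318 0.018 -40
```

```text
t 4.575 pos [0.3685 0.3111 0.0597] rot [ 1.799e+02  3.000e-02 -3.887e+01] F [-0.2  0.5  0.1]
delta cm [-0.63 -0.38  4.17] dr z 1.13
```

Emit:
{"name": "step_arm", "arguments": {
  "increments": [
    {"delta_pos": [0, -0.5, 2], "dr": [0, 0, 0], "fingers": 1},
    {"delta_pos": [0, -0.5, 4], "dr": [0, 0, 0], "fingers": 1},
    {"delta_pos": [0, -0.5, 4], "dr": [0, 0, 0], "fingers": 1},
    {"delta_pos": [1, -0.5, 4], "dr": [0, 0, 0], "fingers": 1},
    {"delta_pos": [2, -0.5, 4], "dr": [0, 0, 0], "fingers": 1}
  ]
}}

```text
time: 5.2
tool_pos: [0.389, 0.3024, 0.0216]
tool_rot: [-3.14, -0.001, -0.673]
contact_force: [-0.3, 0.0, -0.6]
opening: 0.0003
grip_force: 0.0
```

Emit:
{"name": "step_arm", "arguments": {
  "increments": [
    {"delta_pos": [0.8, 0, 0], "dr": [0, 0, 0], "fingers": 1},
    {"delta_pos": [1.6, 0, 0], "dr": [0, 0, -2], "fingers": 1},
    {"delta_pos": [2.4, 0, 0], "dr": [0, 0, -4], "fingers": 1},
    {"delta_pos": [3.2, 0, 0], "dr": [0, 0, -7], "fingers": 1},
    {"delta_pos": [4, 0, 0], "dr": [0, 0, -10], "fingers": 1}
  ]
}}

```text
time: 5.82
tool_pos: [0.4138, 0.2761, 0.0205]
tool_rot: [3.134, 0.009, -0.498]
contact_force: [-18.5, 1.8, 11.9]
opening: 0.0006
grip_force: 8.4
```

Run:
```python
from blk import *
im=block("top","pics/t3.png"); s=robot.observe(); print(s["tool_pos"],s["contact_force"])
c=cv2.cvtColor(im,cv2.COLOR_RGB2BGR)[125:270,200:345]
cv2.imwrite("pics/c3.png",cv2.resize(c,None,fx=4.1,fy=4.1,interpolation=cv2.INTER_CUBIC))
```

```text
[0.41523283 0.27566032 0.02045801] [-11.34360178  -1.15324834   3.23831144]
```

View pics/c3.png

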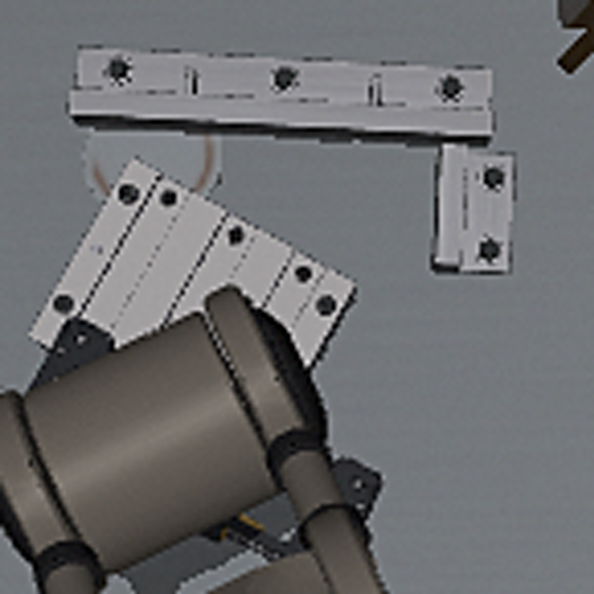

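Crop corners are now back-left (138,158), back-right (356,288) and front-left (30,335). The block has turned well and is clear of the end stop.

```bash
cat >> h.py <<'E'
O=np.array([.603,.137]); SY=np.radians(-3.6)
RS=np.array([[np.cos(SY),-np.sin(SY)],[np.sin(SY),np.cos(SY)]])
def crop(u,v): return ((u+.5)/4.1+199.5,(v+.5)/4.1+124.5)
def pose(bl,br):  # crop pixels of back corners at top face
    a,b=ray("top",crop(*bl),.045),ray("top",crop(*br),.045)
    y=(a-b)/np.linalg.norm(a-b); x=np.array([y[1],-y[0]])
    c=(a+b)/2-.06*x
    print("edge",np.linalg.norm(a-b).round(4),"ctr",c.round(4),"yaw",np.degrees(np.arctan2(x[1],x[0])).round(2))
    for n,q in [("BL",a),("BR",b),("ctr",c)]: print(n,"stop frame mm",(RS.T@(q-O)*1000).round(1))
    return c,x,y
E
python3 - <<'E'
from h import *
c,x,y=pose((138,158),(356,288))
s=robot.observe();p=s["tool_pos"][:2]-c;print("tool in block mm",(p@x*1e3).round(1),(p@y*1e3).round(1),np.degrees(s["tool_rot"][2]))
E
```

```text
edge 0.147 ctr [0.4986 0.2844] yaw -31.97
BL stop frame mm [-25.8 176.7]
BR stop frame mm [-95.6  47.4]
ctr stop frame mm [-113.5  140.6]
tool in block mm -66.1 -51.5 -28.40087854758629
```

Emit:
{"name": "step_arm", "arguments": {
  "increments": [
    {"delta_pos": [0.8, 0.2, 0], "dr": [0, 0, -2], "fingers": 1},
    {"delta_pos": [1.6, 0.4, 0], "dr": [0, 0, -5], "fingers": 1},
    {"delta_pos": [2.4, 0.6, 0], "dr": [0, 0, -8], "fingers": 1},
    {"delta_pos": [3.2, 0.7, 0], "dr": [0, 0, -11], "fingers": 1},
    {"delta_pos": [4, 0.8, 0], "dr": [0, 0, -14], "fingers": 1}
  ]
}}

```text
time: 6.5
tool_pos: [0.4452, 0.2501, 0.0204]
tool_rot: [3.136, 0.01, -0.253]
contact_force: [-16.8, 0.6, 9.2]
opening: 0.0004
grip_force: 8.4
```

Run:
```python
from blk import *
im=block("top","pics/t4.png"); s=robot.observe(); print(s["tool_pos"],s["contact_force"])
c=cv2.cvtColor(im,cv2.COLOR_RGB2BGR)[125:270,200:345]
cv2.imwrite("pics/c4.png",cv2.resize(c,None,fx=4.1,fy=4.1,interpolation=cv2.INTER_CUBIC))
```

```text
[0.44659778 0.24958408 0.02039342] [-12.78532425  -1.97489579   5.7221446 ]
```

View pics/c4.png

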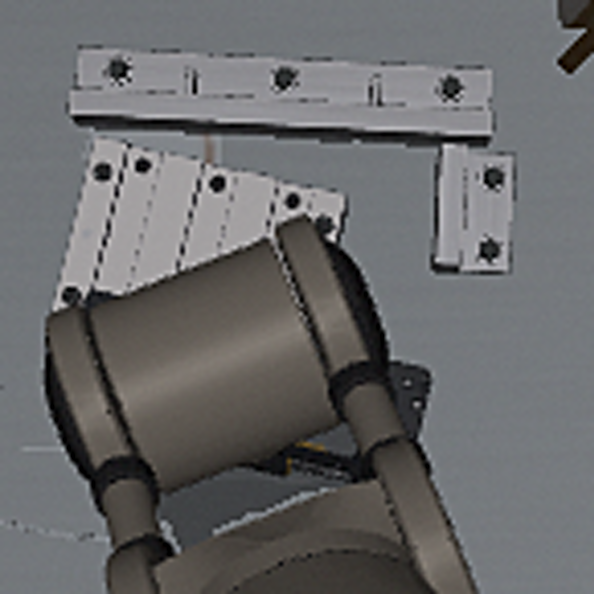

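Back-left corner is now at crop (95,135) and back-right at (346,195), so about 11° are left.

Run:
```python
from h import *
c,x,y=pose((94,136),(347,194))
s=robot.observe();p=s["tool_pos"][:2]-c;print("tool in block mm",(p@x*1e3).round(1),(p@y*1e3).round(1),np.degrees(s["tool_rot"][2]))
```

```text
edge 0.1504 ctr [0.5253 0.282 ] yaw -14.06
BL stop frame mm [-14.  202.9]
BR stop frame mm [-41.3  55. ]
ctr stop frame mm [-86.7 139.8]
tool in block mm -68.4 -50.5 -14.35231202036423
```

Emit:
{"name": "step_arm", "arguments": {
  "increments": [
    {"delta_pos": [0.6, 0.1, 0], "dr": [0, 0, -2], "fingers": 1},
    {"delta_pos": [1.2, 0.2, 0], "dr": [0, 0, -4], "fingers": 1},
    {"delta_pos": [1.8, 0.2, 0], "dr": [0, 0, -6], "fingers": 1},
    {"delta_pos": [1.8, 0.2, 0], "dr": [0, 0, -6], "fingers": 1},
    {"delta_pos": [1.8, 0.2, 0], "dr": [0, 0, -6], "fingers": 1}
  ]
}}

```text
time: 7.18
tool_pos: [0.4625, 0.2428, 0.0203]
tool_rot: [3.136, 0.01, -0.149]
contact_force: [-13.6, -5.1, 8.9]
opening: 0.0004
grip_force: 6.9
```

Emit:
{"name": "step_arm", "arguments": {
  "increments": [
    {"delta_pos": [-1.5, 0, 0], "dr": [0, 0, 0], "fingers": 1},
    {"delta_pos": [-3, 0, -1], "dr": [0, 0, 0], "fingers": 1},
    {"delta_pos": [-3, 0, -6], "dr": [0, 0, 0], "fingers": 1},
    {"delta_pos": [-3, -3, -10], "dr": [0, 0, 0], "fingers": 1},
    {"delta_pos": [-4, -9, -10], "dr": [0, 0, 0], "fingers": 1}
  ]
}}

```text
time: 7.8
tool_pos: [0.4437, 0.3409, 0.1258]
tool_rot: [-3.136, -0.008, -0.153]
contact_force: [1.8, 0.7, 0.4]
opening: 0.0006
grip_force: 0.0
```

Run:
```python
from blk import *
im=block("top","pics/t5.png"); s=robot.observe(); print(s["tool_pos"],np.degrees(s["tool_rot"]),s["contact_force"])
c=cv2.cvtColor(im,cv2.COLOR_RGB2BGR)[125:270,200:345]
cv2.imwrite("pics/c5.png",cv2.resize(c,None,fx=4.1,fy=4.1,interpolation=cv2.INTER_CUBIC))
```

```text
[0.44195941 0.34807161 0.12435852] [-179.49581887   -0.34152363   -8.51711544] [-1.10485813  4.00630799  0.83764317]
```

View pics/c5.png

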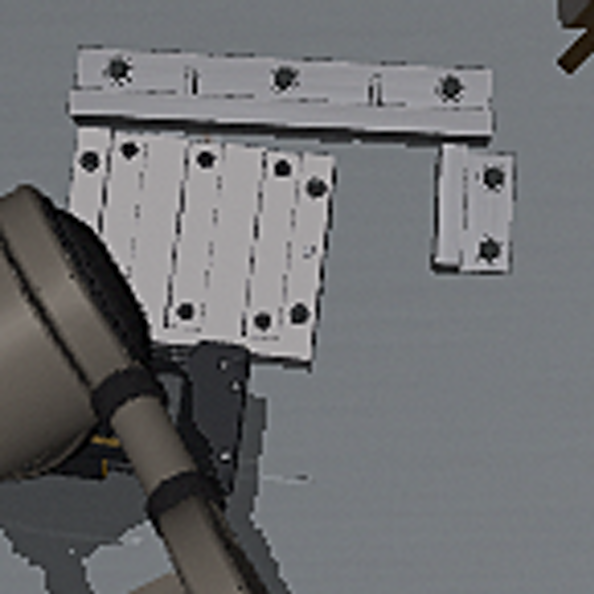

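The block is nearly square to the fence, with crop corners back-left (80,128), back-right (335,156) and front-right (310,360). It sits about 65 mm left of the end stop.

```bash
python3 - <<'E'
from h import *
c,x,y=pose((80,128),(335,156))
fr=ray("top",crop(310,361),.045);print("FR stop",RS.T@(fr-O)*1e3)
tgt=c+RS@np.array([-.010,.12]);print("left start",tgt)
E
python3 g.py 0.52 0.40 0.126 -3.6 0.442 0.348 0.125 -8.6
```

```text
edge 0.1487 ctr [0.5375 0.2824] yaw -7.36
BL stop frame mm [ -9.7 211.2]
BR stop frame mm [-19.5  62.9]
ctr stop frame mm [-74.5 141. ]
FR stop [-138.8551414    71.85282511]
left start [0.53508936 0.40279676]
t 7.85 pos [0.442  0.3481 0.1244] rot [-179.5    -0.34   -8.52] F [-1.1  4.   0.8]
delta cm [ 6.93 -6.31 -0.1 ] dr z -5.0
```

Emit:
{"name": "step_arm", "arguments": {
  "increments": [
    {"delta_pos": [3, -3, 0], "dr": [0, 0, -2], "fingers": 1},
    {"delta_pos": [6, -6.6, 0], "dr": [0, 0, -5], "fingers": 1},
    {"delta_pos": [9, -6.6, 0], "dr": [0, 0, -5], "fingers": 1},
    {"delta_pos": [9, -6.6, 4], "dr": [0, 0, -5], "fingers": 1},
    {"delta_pos": [9, -6.6, 7], "dr": [0, 0, -5], "fingers": 1}
  ]
}}

```text
time: 8.48
tool_pos: [0.5397, 0.3916, 0.0501]
tool_rot: [-3.142, -0.0, -0.062]
contact_force: [0.2, -0.7, 0.7]
opening: 0.0007
grip_force: 0.0
```

```bash
python3 g.py 0.541 0.40 0.020 -3.6
```

```text
t 8.475 pos [0.5397 0.3916 0.0501] rot [-1.80e+02 -1.00e-02 -3.56e+00] F [ 0.2 -0.7  0.7]
delta cm [ 0.08 -0.84  3.01] dr z 0.04
```

Emit:
{"name": "step_arm", "arguments": {
  "increments": [
    {"delta_pos": [0, -0.5, 1.5], "dr": [0, 0, 0], "fingers": 1},
    {"delta_pos": [0, -0.5, 3], "dr": [0, 0, 0], "fingers": 1},
    {"delta_pos": [0, -0.3, 3], "dr": [0, 0, 0], "fingers": 1},
    {"delta_pos": [0, 0.5, 3], "dr": [0, 0, 0], "fingers": 1},
    {"delta_pos": [0, 1.3, 3], "dr": [0, 0, 0], "fingers": 1}
  ]
}}

```text
time: 9.1
tool_pos: [0.5396, 0.3784, 0.0217]
tool_rot: [-3.141, -0.001, -0.062]
contact_force: [-0.4, -0.1, -0.4]
opening: 0.0004
grip_force: 0.0
```

Emit:
{"name": "step_arm", "arguments": {
  "increments": [
    {"delta_pos": [0, 0.8, 0], "dr": [0, 0, 0], "fingers": 1},
    {"delta_pos": [0, 1.6, 0], "dr": [0, 0, 0], "fingers": 1},
    {"delta_pos": [0, 2.4, 0], "dr": [0, 0, 0], "fingers": 1},
    {"delta_pos": [0, 3.2, 0], "dr": [0, 0, 0], "fingers": 1},
    {"delta_pos": [0, 4, 0], "dr": [0, 0, 0], "fingers": 1}
  ]
}}

```text
time: 9.72
tool_pos: [0.5369, 0.3411, 0.0217]
tool_rot: [-3.137, -0.002, -0.063]
contact_force: [-0.3, 10.4, -0.9]
opening: 0.0003
grip_force: 5.4
```

```bash
cat > look.py <<'E'
import sys
from h import *
im=viewer.read_camera("top"); s=robot.observe(); k=sys.argv[1]
print("t",s["time"],s["tool_pos"].round(4),np.degrees(s["tool_rot"]).round(1),"F",s["contact_force"].round(1))
c=cv2.cvtColor(im,cv2.COLOR_RGB2BGR); cv2.imwrite(f"pics/t{k}.png",c)
# right end of block: bright (top face) to bench transition along rows; back edge to dark fence face along columns
g=cv2.resize(c[125:270,200:345],None,fx=4.1,fy=4.1,interpolation=cv2.INTER_CUBIC)
cv2.imwrite(f"pics/c{k}.png",g); gg=cv2.cvtColor(g,cv2.COLOR_BGR2GRAY)
m=((gg>140)*255).astype(np.uint8); m=cv2.morphologyEx(m,cv2.MORPH_CLOSE,np.ones((13,13)));m[:118]=0;m[:,int(sys.argv[2]) if len(sys.argv)>2 else 430:]=0
m=cv2.morphologyEx(m,cv2.MORPH_OPEN,np.ones((15,15)))
n,l,st,ce=cv2.connectedComponentsWithStats(m); i=1+np.argmax(st[1:,4]); cnt=max(cv2.findContours((l==i).astype(np.uint8),0,2)[0],key=cv2.contourArea)
print("bbox",st[i],"poly",cv2.approxPolyDP(cnt,6,True)[:,0].tolist())
E
python3 look.py 6
```

```text
t 9.775 [0.5369 0.3398 0.0217] [-1.798e+02 -1.000e-01 -3.600e+00] F [-0.6  9.9  0.3]
bbox [  252   138   134   210 23926] poly [[266, 138], [266, 159], [253, 160], [259, 285], [252, 339], [375, 347], [376, 312], [357, 312], [354, 296], [377, 293], [384, 184], [363, 184], [362, 169], [384, 166], [385, 144], [343, 144], [343, 164], [330, 165], [328, 144]]
```

Run:
```python
from h import *
br,fr=[ray("top",crop(*q),.045) for q in ((386,142),(376,349))]
d=br-fr; print(np.linalg.norm(d),"yaw",np.degrees(np.arctan2(d[1],d[0])),"stop BR,FR mm",(RS.T@(br-O)*1e3).round(1),(RS.T@(fr-O)*1e3).round(1))
```

```text
0.12028476759145626 yaw -3.862433759968616 stop BR,FR mm [-10.   33.8] [-130.3   34.3]
```

Emit:
{"name": "step_arm", "arguments": {
  "increments": [
    {"delta_pos": [0, -0.6, 0], "dr": [0, 0, 0], "fingers": 1},
    {"delta_pos": [0.9, -0.6, 0], "dr": [0, 0, 0], "fingers": 1},
    {"delta_pos": [0.9, 0, 0], "dr": [0, 0, 0], "fingers": 1},
    {"delta_pos": [0.9, 0.8, 0], "dr": [0, 0, 0], "fingers": 1},
    {"delta_pos": [0.9, 1.6, 0], "dr": [0, 0, 0], "fingers": 1}
  ]
}}

```text
time: 10.4
tool_pos: [0.5452, 0.3242, 0.021]
tool_rot: [-3.137, -0.002, -0.063]
contact_force: [1.6, 11.4, -1.6]
opening: 0.0003
grip_force: 5.3
```

Emit:
{"name": "step_arm", "arguments": {
  "increments": [
    {"delta_pos": [0, 0.6, 0], "dr": [0, 0, 0], "fingers": 1},
    {"delta_pos": [0, 1.1, 0], "dr": [0, 0, 0], "fingers": 1},
    {"delta_pos": [0, 1.5, 0], "dr": [0, 0, 0], "fingers": 1},
    {"delta_pos": [0, 1.5, 0], "dr": [0, 0, 0], "fingers": 1},
    {"delta_pos": [0, 1.5, 0], "dr": [0, 0, 0], "fingers": 1}
  ]
}}

```text
time: 11.02
tool_pos: [0.5443, 0.3092, 0.021]
tool_rot: [-3.138, -0.002, -0.063]
contact_force: [-0.3, 8.9, -1.4]
opening: 0.0005
grip_force: 4.9
```

```bash
python3 look.py 7 440
python3 - <<'E'
import cv2
g=cv2.imread("pics/c7.png",0); 
for r in (200,230,250): print(r,g[r,400:460:3].tolist())
E
```

```text
t 11.075 [0.5442 0.3091 0.0209] [-1.798e+02 -1.000e-01 -3.600e+00] F [ 0.4  9.3 -1.1]
bbox [  311   140   129   208 23516] poly [[318, 140], [311, 300], [328, 342], [432, 347], [433, 312], [412, 312], [409, 295], [433, 293], [439, 185], [418, 185], [414, 169], [439, 166], [439, 144], [395, 144], [395, 165], [381, 167], [380, 144]]
200 [160, 133, 154, 170, 163, 162, 163, 163, 162, 163, 164, 165, 164, 160, 158, 157, 155, 149, 149, 153]
230 [159, 115, 146, 172, 165, 165, 165, 166, 167, 165, 170, 156, 120, 146, 164, 158, 153, 151, 150, 149]
250 [159, 129, 151, 169, 163, 163, 168, 171, 168, 166, 173, 154, 105, 142, 167, 158, 152, 152, 153, 148]
```

Emit:
{"name": "step_arm", "arguments": {
  "increments": [
    {"delta_pos": [0, 0.1, 0], "dr": [0, 0, 0], "fingers": 1},
    {"delta_pos": [0, 0.2, 0], "dr": [0, 0, 0], "fingers": 1},
    {"delta_pos": [0, 0.3, 0], "dr": [0, 0, 0], "fingers": 1},
    {"delta_pos": [0, 0.3, 0], "dr": [0, 0, 0], "fingers": 1},
    {"delta_pos": [0, 0.3, 0], "dr": [0, 0, 0], "fingers": 1}
  ]
}}

```text
time: 11.7
tool_pos: [0.5443, 0.309, 0.0212]
tool_rot: [-3.134, -0.003, -0.062]
contact_force: [1.6, 21.6, -4.4]
opening: 0.0002
grip_force: 10.4
```

The end stop is reached: 21.6 N with no motion. Now I go round to the front face for the fence push.

Emit:
{"name": "step_arm", "arguments": {
  "increments": [
    {"delta_pos": [0, -2, 0], "dr": [0, 0, 0], "fingers": 1},
    {"delta_pos": [0, -2.5, -5], "dr": [0, 0, 0], "fingers": 1},
    {"delta_pos": [-2, 0, -8], "dr": [0, 0, 0], "fingers": 1},
    {"delta_pos": [-6, 4, -8], "dr": [0, 0, 0], "fingers": 1},
    {"delta_pos": [-9.5, 9, -8], "dr": [0, 0, 0], "fingers": 1}
  ]
}}

```text
time: 12.32
tool_pos: [0.442, 0.2195, 0.101]
tool_rot: [3.141, -0.001, -0.061]
contact_force: [1.2, -0.6, -0.3]
opening: 0.0005
grip_force: 0.0
```

Emit:
{"name": "step_arm", "arguments": {
  "increments": [
    {"delta_pos": [0, 0.5, 0], "dr": [0, 0, 0], "fingers": 1},
    {"delta_pos": [0, 0.5, 4], "dr": [0, 0, 0], "fingers": 1},
    {"delta_pos": [0, 0.5, 8], "dr": [0, 0, 0], "fingers": 1},
    {"delta_pos": [0.5, 0.5, 8], "dr": [0, 0, 0], "fingers": 1},
    {"delta_pos": [1, 0.5, 8], "dr": [0, 0, 0], "fingers": 1}
  ]
}}

```text
time: 12.95
tool_pos: [0.4546, 0.2153, 0.0217]
tool_rot: [-3.141, -0.002, -0.062]
contact_force: [0.5, 0.2, 0.6]
opening: 0.0005
grip_force: 0.0
```

```bash
python3 look.py 8 436
python3 - <<'E'
from h import *
p=robot.observe()["tool_pos"][:2]; print("tool stop mm",RS.T@(p-O)*1e3)
E
```

```text
t 13.0 [0.4556 0.2154 0.0222] [-179.9   -0.2   -3.6] F [ 1.8 -0.2  0.4]
bbox [  176   133   260   146 25061] poly [[182, 133], [182, 156], [202, 156], [205, 172], [179, 174], [177, 278], [364, 227], [367, 214], [405, 205], [421, 226], [435, 226], [435, 185], [414, 181], [417, 166], [435, 166], [435, 144], [395, 144], [395, 165], [381, 167], [380, 144], [318, 140], [318, 161], [305, 162], [303, 140], [241, 137], [241, 158], [227, 160], [226, 136]]
tool stop mm [-152.06202818   68.95025091]
```

View pics/c8.png

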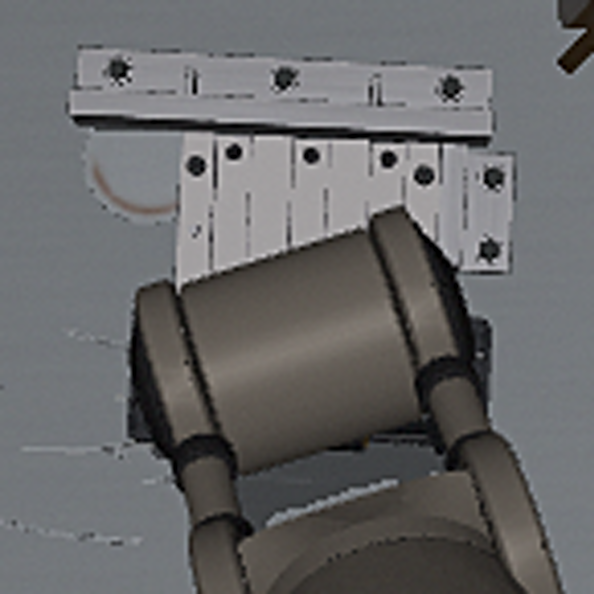

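The block is against the end stop, with its right edge at px x≈440, and a gap of roughly 10 mm to the fence is left. I'll push the front face at its centre.

Emit:
{"name": "step_arm", "arguments": {
  "increments": [
    {"delta_pos": [0.6, 0, 0], "dr": [0, 0, 0], "fingers": 1},
    {"delta_pos": [1.1, 0, 0], "dr": [0, 0, 0], "fingers": 1},
    {"delta_pos": [1.5, 0, 0], "dr": [0, 0, 0], "fingers": 1},
    {"delta_pos": [1.8, 0, 0], "dr": [0, 0, 0], "fingers": 1},
    {"delta_pos": [2.0, 0, 0], "dr": [0, 0, 0], "fingers": 1}
  ]
}}

```text
time: 13.62
tool_pos: [0.4691, 0.2136, 0.0204]
tool_rot: [3.14, 0.008, -0.062]
contact_force: [-14.9, 3.2, 11.8]
opening: 0.0004
grip_force: 7.7
```

Emit:
{"name": "step_arm", "arguments": {
  "increments": [
    {"delta_pos": [0.15, 0, 0], "dr": [0, 0, 0], "fingers": 1},
    {"delta_pos": [0.3, 0, 0], "dr": [0, 0, 0], "fingers": 1},
    {"delta_pos": [0.45, 0, 0], "dr": [0, 0, 0], "fingers": 1},
    {"delta_pos": [0.6, 0, 0], "dr": [0, 0, 0], "fingers": 1},
    {"delta_pos": [0.6, 0, 0], "dr": [0, 0, 0], "fingers": 1}
  ]
}}

```text
time: 14.25
tool_pos: [0.469, 0.2135, 0.0203]
tool_rot: [3.138, 0.019, -0.062]
contact_force: [-30.6, 5.5, 25.6]
opening: 0.0003
grip_force: 15.4
```

```bash
python3 look.py 9 436
python3 - <<'E'
from h import *
a=cv2.imread("pics/c8.png",0);b=cv2.imread("pics/c9.png",0)
for u in (195,260,330,415): print(u,"before",a[100:152:3,u].tolist(),"\n   after",b[100:152:3,u].tolist())
for uv in ((182,133),(439,143)): print(RS.T@(ray("top",crop(*uv),.045)-O)*1e3)
E
```

```text
t 14.3 [0.469  0.2135 0.0203] [179.8   1.1  -3.5] F [-30.5   5.   23.9]
bbox [  177   133   204    96 11910] poly [[177, 228], [370, 179], [380, 144], [318, 140], [318, 161], [305, 162], [304, 140], [241, 137], [241, 158], [227, 160], [225, 136], [181, 133], [181, 156], [202, 156], [205, 172], [179, 174]]
195 before [139, 143, 145, 145, 146, 164, 129, 60, 29, 9, 65, 155, 169, 167, 160, 160, 160, 181] 
   after [140, 144, 147, 146, 146, 168, 132, 60, 27, 9, 65, 156, 168, 166, 160, 161, 163, 184]
260 before [146, 141, 142, 148, 148, 145, 162, 150, 48, 23, 19, 30, 155, 188, 161, 160, 159, 160] 
   after [148, 143, 144, 149, 150, 146, 163, 151, 48, 22, 20, 34, 157, 189, 163, 162, 161, 162]
330 before [157, 148, 140, 137, 140, 142, 143, 151, 178, 82, 9, 30, 22, 109, 168, 123, 128, 132] 
   after [158, 150, 142, 138, 140, 145, 147, 153, 179, 81, 8, 31, 24, 110, 171, 126, 130, 133]
415 before [150, 153, 151, 144, 138, 139, 141, 143, 145, 176, 131, 27, 15, 45, 113, 176, 172, 162] 
   after [150, 153, 152, 146, 139, 141, 142, 143, 147, 177, 131, 30, 17, 48, 115, 177, 173, 163]
[ -9.9957462  152.03641319]
[-9.18213043  3.11648945]
```

The block didn't move under 30 N because the finger also presses it down with about 25 N, which adds friction. I'll ease that off by raising the commanded height slightly while pushing.

Emit:
{"name": "step_arm", "arguments": {
  "increments": [
    {"delta_pos": [0, 0, -0.05], "dr": [0, 0, 0], "fingers": 1},
    {"delta_pos": [0, 0, -0.1], "dr": [0, 0, 0], "fingers": 1},
    {"delta_pos": [0, 0, -0.15], "dr": [0, 0, 0], "fingers": 1},
    {"delta_pos": [0, 0, -0.2], "dr": [0, 0, 0], "fingers": 1},
    {"delta_pos": [0, 0, -0.2], "dr": [0, 0, 0], "fingers": 1}
  ]
}}

```text
time: 14.92
tool_pos: [0.4737, 0.2131, 0.0206]
tool_rot: [3.139, 0.011, -0.062]
contact_force: [-9.9, 3.8, -4.3]
opening: 0.0003
grip_force: 5.0
```

Emit:
{"name": "step_arm", "arguments": {
  "increments": [
    {"delta_pos": [0.1, 0, 0], "dr": [0, 0, 0], "fingers": 1},
    {"delta_pos": [0.2, 0, 0], "dr": [0, 0, 0], "fingers": 1},
    {"delta_pos": [0.3, 0, 0], "dr": [0, 0, 0], "fingers": 1},
    {"delta_pos": [0.4, 0, 0], "dr": [0, 0, 0], "fingers": 1},
    {"delta_pos": [0.5, 0, 0], "dr": [0, 0, 0], "fingers": 1}
  ]
}}

```text
time: 15.55
tool_pos: [0.4763, 0.213, 0.0204]
tool_rot: [3.139, 0.016, -0.062]
contact_force: [-19.4, 6.2, 1.4]
opening: 0.0005
grip_force: 9.7
```

```bash
python3 look.py 10 436
```

```text
t 15.6 [0.4763 0.213  0.0204] [179.8   0.9  -3.5] F [-17.6   4.5  -0.5]
bbox [  179   118   257    95 14420] poly [[181, 212], [369, 163], [381, 138], [435, 151], [435, 118], [184, 118], [184, 142], [203, 142], [206, 161], [180, 164]]
```

Emit:
{"name": "step_arm", "arguments": {
  "increments": [
    {"delta_pos": [0.1, 0, 0], "dr": [0, 0, 0], "fingers": 1},
    {"delta_pos": [0.2, 0, 0], "dr": [0, 0, 0], "fingers": 1},
    {"delta_pos": [0.3, 0, 0], "dr": [0, 0, 0], "fingers": 1},
    {"delta_pos": [0.4, 0, -0.05], "dr": [0, 0, 0], "fingers": 1},
    {"delta_pos": [0.4, 0, -0.1], "dr": [0, 0, 0], "fingers": 1}
  ]
}}

```text
time: 16.23
tool_pos: [0.4763, 0.213, 0.0205]
tool_rot: [3.137, 0.024, -0.062]
contact_force: [-27.2, 9.7, -1.7]
opening: 0.0009
grip_force: 13.3
```

Emit:
{"name": "step_arm", "arguments": {
  "increments": [
    {"delta_pos": [-1.5, 0, 0], "dr": [0, 0, 0], "fingers": 1},
    {"delta_pos": [-3.5, 0, 0], "dr": [0, 0, 0], "fingers": 1},
    {"delta_pos": [-4, 0, -5], "dr": [0, 0, 0], "fingers": 1},
    {"delta_pos": [-4, 4, -10], "dr": [0, 0, 0], "fingers": 1},
    {"delta_pos": [-4, 10, -10], "dr": [0, 0, 0], "fingers": 1}
  ]
}}

```text
time: 16.85
tool_pos: [0.4442, 0.1155, 0.1272]
tool_rot: [-3.14, -0.009, -0.059]
contact_force: [0.7, -1.3, -1.7]
opening: 0.0006
grip_force: 0.0
```

Emit:
{"name": "step_arm", "arguments": {
  "increments": [
    {"delta_pos": [0, 6, 0], "dr": [0, 0, 0], "fingers": 1},
    {"delta_pos": [0, 11, 0], "dr": [0, 0, 0], "fingers": 1},
    {"delta_pos": [0, 15, 0], "dr": [0, 0, 0], "fingers": 1},
    {"delta_pos": [0, 18, 0], "dr": [0, 0, 0], "fingers": 1},
    {"delta_pos": [0, 18, 0], "dr": [0, 0, 0], "fingers": 1}
  ]
}}

```text
time: 17.48
tool_pos: [0.4305, -0.0659, 0.1238]
tool_rot: [3.141, -0.0, -0.065]
contact_force: [0.3, 0.1, -0.4]
opening: 0.0004
grip_force: 0.0
```

```bash
python3 look.py 11 434
python3 - <<'E'
from h import *
im=viewer.read_camera("scene"); s=cv2.cvtColor(im,cv2.COLOR_RGB2BGR)[170:280,180:310]
c=cv2.imread("pics/t11.png")[125:225,225:335]
a=cv2.resize(c,(495,450),interpolation=cv2.INTER_CUBIC); b=cv2.resize(s,(300,254),interpolation=cv2.INTER_CUBIC)
o=np.zeros((450,800,3),np.uint8); o[:,:495]=a; o[:254,500:]=b; cv2.imwrite("pics/f.png",o)
# expected seated corners in this composite
for q in ((0,150),(0,0),(-120,0),(-120,150)):
    w=O+RS@(np.array(q)/1e3); u=proj("top",np.r_[w,.045]); print(q,(u+.5-[225,125])*4.5-.5, "c11",(u+.5-[200,125])*4.1-.5)
E
```

```text
t 17.525 [ 0.4304 -0.0648  0.1237] [-180.     0.    -3.7] F [ 1.  -0.4  0.1]
bbox [  174   118   260   216 51090] poly [[184, 118], [184, 142], [203, 142], [206, 161], [180, 164], [176, 271], [196, 271], [199, 287], [176, 290], [174, 322], [433, 333], [433, 299], [409, 295], [411, 281], [433, 280], [433, 172], [414, 168], [417, 153], [433, 153], [433, 118]]
(0, 150) [ 92.13083202 127.50398973] c11 [186.39698028 116.12585731]
(0, 0) [375.9929626  140.07117064] c11 [445.02692148 127.57595547]
(-120, 0) [366.65591929 366.51607199] c11 [436.51983757 333.89242115]
(-120, 150) [ 80.36300635 353.6606599 ] c11 [175.67518356 322.17971236]
```

View pics/f.png

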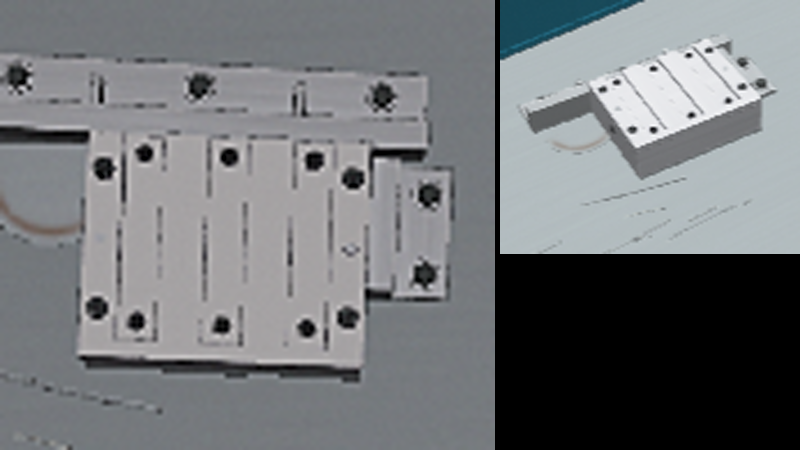

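The front corners lie within about 1 mm of the seated prediction: measured (79,356) and (363,367), predicted (80,354) and (367,367). The left back corner could be a millimetre or so short, so I'll nudge the left half of the front and then the left end.

Emit:
{"name": "step_arm", "arguments": {
  "increments": [
    {"delta_pos": [0, -6, 0], "dr": [0, 0, 0], "fingers": 1},
    {"delta_pos": [0, -12, 0], "dr": [0, 0, 0], "fingers": 1},
    {"delta_pos": [0, -18, 0], "dr": [0, 0, 0], "fingers": 1},
    {"delta_pos": [0, -24, 0], "dr": [0, 0, 0], "fingers": 1},
    {"delta_pos": [0.3, -30, 0], "dr": [0, 0, 0], "fingers": 1}
  ]
}}

```text
time: 18.2
tool_pos: [0.451, 0.2383, 0.1238]
tool_rot: [-3.142, -0.0, -0.06]
contact_force: [1.0, -1.1, -0.6]
opening: 0.0003
grip_force: 0.0
```

Emit:
{"name": "step_arm", "arguments": {
  "increments": [
    {"delta_pos": [0, -1, 0], "dr": [0, 0, 0], "fingers": 1},
    {"delta_pos": [0, -1, 5], "dr": [0, 0, 0], "fingers": 1},
    {"delta_pos": [0, -1, 10], "dr": [0, 0, 0], "fingers": 1},
    {"delta_pos": [0, -1, 10], "dr": [0, 0, 0], "fingers": 1},
    {"delta_pos": [0.5, -1, 10], "dr": [0, 0, 0], "fingers": 1}
  ]
}}

```text
time: 18.82
tool_pos: [0.4583, 0.2449, 0.0251]
tool_rot: [-3.141, -0.001, -0.062]
contact_force: [0.5, 0.1, 0.4]
opening: 0.0004
grip_force: 0.0
```

```bash
python3 g.py 0.475 0.245 0.021 -3.6
python3 - <<'E'
from h import *
p=robot.observe()["tool_pos"][:2]; print("tool stop mm",RS.T@(p-O)*1e3)
E
```

```text
t 18.825 pos [0.4583 0.2449 0.0251] rot [-1.7998e+02 -7.0000e-02 -3.5300e+00] F [0.5 0.1 0.4]
delta cm [ 1.67 -0.12  0.41] dr z 0.07
tool stop mm [-151.18079763   98.57626803]
```

Emit:
{"name": "step_arm", "arguments": {
  "increments": [
    {"delta_pos": [0.8, 0, 0.3], "dr": [0, 0, 0], "fingers": 1},
    {"delta_pos": [1.5, 0, 0.3], "dr": [0, 0, 0], "fingers": 1},
    {"delta_pos": [2.0, 0, 0.25], "dr": [0, 0, 0], "fingers": 1},
    {"delta_pos": [2.3, 0, 0.2], "dr": [0, 0, 0], "fingers": 1},
    {"delta_pos": [2.6, 0, 0.15], "dr": [0, 0, 0], "fingers": 1}
  ]
}}

```text
time: 19.45
tool_pos: [0.4783, 0.2432, 0.0219]
tool_rot: [3.14, 0.011, -0.062]
contact_force: [-22.7, 5.7, 12.2]
opening: 0.0004
grip_force: 11.2
```

Emit:
{"name": "step_arm", "arguments": {
  "increments": [
    {"delta_pos": [0.1, 0, 0], "dr": [0, 0, 0], "fingers": 1},
    {"delta_pos": [0.2, 0, -0.05], "dr": [0, 0, 0], "fingers": 1},
    {"delta_pos": [0.3, 0, -0.05], "dr": [0, 0, 0], "fingers": 1},
    {"delta_pos": [0.3, 0, -0.05], "dr": [0, 0, 0], "fingers": 1},
    {"delta_pos": [0.3, 0, -0.05], "dr": [0, 0, 0], "fingers": 1}
  ]
}}

```text
time: 20.08
tool_pos: [0.4783, 0.2432, 0.022]
tool_rot: [3.139, 0.017, -0.062]
contact_force: [-25.5, 6.8, 14.2]
opening: 0.0001
grip_force: 12.8
```

Emit:
{"name": "step_arm", "arguments": {
  "increments": [
    {"delta_pos": [0, 0, -0.05], "dr": [0, 0, 0], "fingers": 1},
    {"delta_pos": [0.1, 0, -0.1], "dr": [0, 0, 0], "fingers": 1},
    {"delta_pos": [0.1, 0, -0.15], "dr": [0, 0, 0], "fingers": 1},
    {"delta_pos": [0.1, 0, -0.15], "dr": [0, 0, 0], "fingers": 1},
    {"delta_pos": [0.1, 0, -0.15], "dr": [0, 0, 0], "fingers": 1}
  ]
}}

```text
time: 20.7
tool_pos: [0.479, 0.2437, 0.022]
tool_rot: [3.139, 0.017, -0.062]
contact_force: [-21.9, 10.2, 0.8]
opening: 0.0004
grip_force: 11.3
```

Emit:
{"name": "step_arm", "arguments": {
  "increments": [
    {"delta_pos": [0.2, 0, 0], "dr": [0, 0, 0], "fingers": 1},
    {"delta_pos": [0.4, 0, -0.05], "dr": [0, 0, 0], "fingers": 1},
    {"delta_pos": [0.4, 0, -0.1], "dr": [0, 0, 0], "fingers": 1},
    {"delta_pos": [0.4, 0, -0.1], "dr": [0, 0, 0], "fingers": 1},
    {"delta_pos": [0.4, 0, -0.1], "dr": [0, 0, 0], "fingers": 1}
  ]
}}

```text
time: 21.32
tool_pos: [0.4793, 0.244, 0.0221]
tool_rot: [3.139, 0.025, -0.062]
contact_force: [-30.7, 16.5, 2.2]
opening: 0.0006
grip_force: 16.1
```

Emit:
{"name": "step_arm", "arguments": {
  "increments": [
    {"delta_pos": [-2, 0, 0], "dr": [0, 0, 0], "fingers": 1},
    {"delta_pos": [-3, 0, -5], "dr": [0, 0, 0], "fingers": 1},
    {"delta_pos": [-3, -4, -9], "dr": [0, 0, 0], "fingers": 1},
    {"delta_pos": [0, -9, -9], "dr": [0, 0, 0], "fingers": 1},
    {"delta_pos": [5, -9.5, -9], "dr": [0, 0, 0], "fingers": 1}
  ]
}}

```text
time: 21.95
tool_pos: [0.5475, 0.3379, 0.1168]
tool_rot: [-3.14, -0.002, -0.057]
contact_force: [0.0, 0.3, 1.3]
opening: 0.0006
grip_force: 0.0
```

Emit:
{"name": "step_arm", "arguments": {
  "increments": [
    {"delta_pos": [2.6, 0, 0], "dr": [0, 0, 0], "fingers": 1},
    {"delta_pos": [2.6, 0, 4], "dr": [0, 0, 0], "fingers": 1},
    {"delta_pos": [2.6, 0, 9], "dr": [0, 0, 0], "fingers": 1},
    {"delta_pos": [2.6, 0, 9], "dr": [0, 0, 0], "fingers": 1},
    {"delta_pos": [2.6, 0, 9], "dr": [0, 0, 0], "fingers": 1}
  ]
}}

```text
time: 22.58
tool_pos: [0.5744, 0.333, 0.0271]
tool_rot: [-3.141, -0.002, -0.062]
contact_force: [0.8, 0.2, 0.6]
opening: 0.0003
grip_force: 0.0
```

```bash
python3 look.py 12 434
python3 - <<'E'
from h import *
s=robot.observe();print("tool stop mm",RS.T@(s["tool_pos"][:2]-O)*1e3)
E
```

```text
t 22.625 [0.5749 0.3333 0.0279] [-179.9   -0.2   -3.6] F [-0.3  0.6  1.1]
bbox [  266   118   168   216 32806] poly [[268, 118], [267, 268], [293, 324], [429, 333], [429, 299], [411, 299], [408, 284], [433, 281], [433, 172], [416, 170], [417, 154], [433, 154], [433, 118]]
tool stop mm [-40.36015626 194.11440507]
```

Emit:
{"name": "step_arm", "arguments": {
  "increments": [
    {"delta_pos": [0, 0.8, 0.4], "dr": [0, 0, 0], "fingers": 1},
    {"delta_pos": [0, 1.5, 0.4], "dr": [0, 0, 0], "fingers": 1},
    {"delta_pos": [0, 2.0, 0.4], "dr": [0, 0, 0], "fingers": 1},
    {"delta_pos": [0, 2.4, 0.4], "dr": [0, 0, 0], "fingers": 1},
    {"delta_pos": [0, 2.7, 0.4], "dr": [0, 0, 0], "fingers": 1}
  ]
}}

```text
time: 23.25
tool_pos: [0.572, 0.3075, 0.0216]
tool_rot: [-3.138, -0.001, -0.063]
contact_force: [1.3, 11.7, -1.9]
opening: 0.0001
grip_force: 5.6
```

Emit:
{"name": "step_arm", "arguments": {
  "increments": [
    {"delta_pos": [0, 0.1, 0], "dr": [0, 0, 0], "fingers": 1},
    {"delta_pos": [0, 0.2, 0], "dr": [0, 0, 0], "fingers": 1},
    {"delta_pos": [0, 0.3, 0], "dr": [0, 0, 0], "fingers": 1},
    {"delta_pos": [0, 0.4, 0], "dr": [0, 0, 0], "fingers": 1},
    {"delta_pos": [0, 0.4, 0], "dr": [0, 0, 0], "fingers": 1}
  ]
}}

```text
time: 23.88
tool_pos: [0.5719, 0.307, 0.0217]
tool_rot: [-3.133, -0.003, -0.062]
contact_force: [1.2, 20.4, -4.7]
opening: 0.0003
grip_force: 10.0
```

```bash
python3 look.py 13 434
python3 - <<'E'
from h import *
s=robot.observe();print("tool stop mm",RS.T@(s["tool_pos"][:2]-O)*1e3)
E
```

```text
t 23.925 [0.5719 0.3071 0.0217] [-179.5   -0.2   -3.5] F [ 1.5 21.3 -4.8]
bbox [  315   118   119   216 22092] poly [[317, 118], [316, 235], [353, 329], [429, 333], [433, 300], [412, 300], [409, 283], [433, 281], [433, 173], [416, 169], [418, 154], [433, 154], [433, 118]]
tool stop mm [-41.6940476  167.76390886]
```

Emit:
{"name": "step_arm", "arguments": {
  "increments": [
    {"delta_pos": [0, -2, 0], "dr": [0, 0, 0], "fingers": 1},
    {"delta_pos": [0, -3.5, -1], "dr": [0, 0, 0], "fingers": 1},
    {"delta_pos": [0, -3.5, -6], "dr": [0, 0, 0], "fingers": 1},
    {"delta_pos": [-4, -6, -11], "dr": [0, 0, 0], "fingers": 1},
    {"delta_pos": [-8, -9, -12], "dr": [0, 0, 0], "fingers": 1}
  ]
}}

```text
time: 24.55
tool_pos: [0.4985, 0.3974, 0.1455]
tool_rot: [-3.138, -0.006, -0.064]
contact_force: [1.0, 1.0, 0.4]
opening: 0.0003
grip_force: 0.0
```

Emit:
{"name": "step_arm", "arguments": {
  "increments": [
    {"delta_pos": [-2, -5, 0], "dr": [0, 0, 0], "fingers": 1},
    {"delta_pos": [-4, -10, 0], "dr": [0, 0, 0], "fingers": 1},
    {"delta_pos": [-4, -12, 0], "dr": [0, 0, 0], "fingers": 1},
    {"delta_pos": [-4, -12, 0], "dr": [0, 0, 0], "fingers": 1},
    {"delta_pos": [-4, -12, 0], "dr": [0, 0, 0], "fingers": 1}
  ]
}}

```text
time: 25.18
tool_pos: [0.4649, 0.5179, 0.1413]
tool_rot: [3.141, -0.0, -0.063]
contact_force: [0.2, -0.9, -0.8]
opening: 0.0004
grip_force: 0.0
```

```bash
python3 look.py 14 434
python3 - <<'E'
from h import *
# sub-pixel front top edge and right edge: strongest bright->dark step, compared with before-first-nudge picture
for k in (11,14):
    g=cv2.GaussianBlur(cv2.imread(f"pics/c{k}.png",0).astype(np.float32),(5,5),0)
    dv=np.diff(g,axis=0); 
    pts=[(u,310+np.argmin(dv[310:345,u])) for u in (200,240,280,320,360,400,420)]
    print(k,"front stop-x mm",[(RS.T@(ray("top",crop(u,v),.045)-O)*1e3).round(1).tolist() for u,v in pts])
    dh=np.diff(g,axis=1); rp=[(415+np.argmin(dh[r,415:450]),r) for r in (305,315,325)]
    print("right",[(RS.T@(ray("top",crop(u,v),.045)-O)*1e3).round(1).tolist() for u,v in rp])
    dl=[(165+np.argmax(dh[r,165:200]),r) for r in (180,220,250,305)]
    print("left",[(RS.T@(ray("top",crop(u,v),.045)-O)*1e3).round(1).tolist() for u,v in dl])
E
```

```text
t 25.225 [0.4651 0.5176 0.1414] [180.   -0.   -3.6] F [ 0.3 -0.2  0. ]
bbox [  173   118   261   216 50454] poly [[185, 118], [185, 141], [207, 142], [208, 155], [181, 164], [176, 268], [196, 268], [199, 283], [176, 287], [173, 318], [429, 333], [432, 300], [412, 300], [409, 283], [433, 280], [433, 173], [416, 169], [418, 154], [433, 154], [433, 118], [242, 118], [241, 144], [228, 143], [228, 118]]
11 front stop-x mm [[-119.8, 136.0], [-121.1, 112.9], [-120.1, 90.0], [-121.3, 66.9], [-120.3, 44.0], [-119.3, 21.0], [-121.1, 9.4]]
right [[-103.4, 2.1], [-109.2, 2.5], [-115.0, 2.8]]
left [[-37.5, 151.8], [-60.9, 152.3], [-78.3, 152.6], [-110.1, 151.5]]
14 front stop-x mm [[-119.3, 136.0], [-118.8, 113.0], [-120.1, 90.0], [-119.0, 67.0], [-120.3, 44.0], [-119.3, 21.0], [-121.1, 9.4]]
right [[-103.4, 2.7], [-109.2, 3.0], [-115.0, 4.0]]
left [[-37.5, 151.8], [-60.8, 151.1], [-78.3, 152.6], [-110.2, 152.6]]
```

Run:
```python
from h import *
def line(f,us,lo,hi,z):
    g=cv2.GaussianBlur(cv2.imread(f,0).astype(np.float32),(5,5),0); d=np.diff(g,axis=0)
    P=[]
    for u in us:
        r=lo(u)+np.arange(hi); w=np.clip(-d[r,u],0,None); w[np.abs(np.arange(hi)-w.argmax())>4]=0
        P.append(RS.T@(ray("top",crop(u,(w*r).sum()/w.sum()+.5),z)-O)*1e3)
    P=np.array(P); k=np.polyfit(P[:,1],P[:,0],1); res=np.std(P[:,0]-np.polyval(k,P[:,1])); return k,res
f,r1=line("pics/c0.png",range(85,480,5),lambda u:int(106+.04*u),22,.03)
b,r2=line("pics/c14.png",range(185,425,5),lambda u:int(305+.042*u-2),25,.045)
print("fence",f,r1,"front",b,r2)
for y in (0,75,150): print(y,"gap fence-(front+120) mm",np.polyval(f,y)-np.polyval(b,y)-120)
```

```text
fence [ 0.01067615 -0.74966768] 0.47081933198770437 front [ 8.45127441e-03 -1.20578672e+02] 0.456716030078045
0 gap fence-(front+120) mm -0.1709952079507815
75 gap fence-(front+120) mm -0.004129695301529068
150 gap fence-(front+120) mm 0.16273581734772335
```

The gap to the fence measures about 0.2 mm or less at both ends, and the right end sits against the stop. Handing in.

```bash
python3 -c "
from cell import robot
print(robot.hand_in())"
```

```text
the job is handed in; nothing more can be done
None
```

I handed the job in at about 25 s: the block's back measures within about 0.2 mm of the fence, its right end did not move under a 21 N push to the end stop, and the pushes stayed clear of the bystanders, though hand-in gave no verdict.

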